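Steer the laser spot onto the green mark

ROBOT

A 7-joint arm with a two-finger parallel gripper is mounted at the origin on a cart in front of the work surface, level with it; the furniture and walls round the work are solid. World frame = base frame: x ahead of the robot, y to its left, z up, the work surface at z = 0. Lengths are in m, angles in rad, forces in N, time in s.
With the tool pointing down it reaches from about 0.425 to 0.875 m from the base axis. Payload 4.7 kg.
Tool frame: the origin (TCP) lies midway between the tips of the shut fingers; the grasp point (between the pads) lies 19 mm behind it (ctrl.grip_point_offset is the distance from the TCP to the grasp point, in m); z points along the fingers, y is the line along which they close (so a half turn about z gives the same grasp; the last joint's range is limited). The gripper opens to 87 mm and grips with 3 to 60 N. Pads are 19 mm wide; open, the fingers measure 117 mm over their backs; the gripper's body (75 mm by 190 mm) begins 51 mm behind the grasp point.
Start: joints at [-1.258, 0.321, -0.07, 1.45, 0.023, 1.371, -0.057], TCP at [0.191, 0.621, 0.223] pointing down, gripper open.
Joint ranges: [-2.86, 2.86], [-0.3, 2.09], [-1.38, 1.24], [0.06, 2.45], [-1.56, 4.7], [0.09, 2.05], [-2.69, 2.69]. Speed limits (rad/s): [2.57, 2.57, 3.14, 3.14, 3.14, 3.14, 3.14].

INTERFACE

Orientations are given as a rotation vector (axis times angle).
In Python, from bench import ctrl gives the robot as it stands.
- The arm moves only by the tool move_arm, never from a script. Its argument "increments" is text: rows parted by semicolons, each of 7 numbers parted by spaces: the shift along the world's x, y, z in mm, then the turn, a rotation vector about the world's x, y, z in degrees, then the closure in counts, from 0 (fully open) to 255 (shut). A call has exactly 8 rows; each row shifts and turns the commanded pose from where the row before left it; what a row does not reach is not made up. A row lasts 1/12 s, in which the tool goes at most 41.7 mm and 7.16 degrees, less where a joint would pass 70% of its speed; a pose out of reach is approached as far as the arm can. A call with a gripper value outside its range is refused whole. The fingers move at their own pace and stop on an object; "grip_force" is the grip in N (left out, the last holds). Time passes only in rows, so rows that do not move let the fingers close, or fill a call up. It gives the time, the measured TCP pose, the force, the opening and the grip force at its end, in the units of the state.
- ctrl.get_state(): the state, without advancing time (a new reading comes with each control period).
- ctrl.get_image(name): name is "side" or "top" or "wrist"; returns a dict with "frame" (384x512x3 uint8, red, green, blue), "depth" (384x512 float32, m along the optical axis (not along the pixel's ray), 0 where there is no reading), "fx", "fy", "cx", "cy" (pixels), "position" and "orientation" of the camera in the world. Camera axes: x right, y down, z forward; pixel columns grow to the right and rows downward; lengths in m; the calibration is good to about 2 mm. A picture is of the moment at which its call begins.
- ctrl.close_job(): hands the job in; it is judged then, once.
Trained networks look in a picture, given as the dict that the camera call returned (one of the last four; its "shot" number tells which), for a name from the list of things; names that differ only in an ending like _2 or _b are one class to them, and where a whole thing is asked for, a point or a joint stands for the part that bears it (a point fixed in the world has none). Each returns a list of dicts, best first, with "score" (0 to 1); they miss things now and then, are a little off and sometimes report something else, mostly with a low value. They report only what shows in the picture. A call takes as long as a camera call.
- ctrl.find_in(target, picture): "centre" ([x, y, z] in m, in world coordinates, good to about 4 mm: the middle of the surface that is visible of it).
- ctrl.silhouettes(target, picture): "region" (384x512 bool, what is visible of it).
The state is a dict: "time": time; "joint_positions": joint angles; "qd": joint speeds; "joint_torque": joint torques, N m; "position": TCP position; "tool_rot": TCP orientation; "ft_force": force on the tool from outside, world axes, zero at the start; "torque": the same for the moment, N m; "grip_width": opening from 0.0 (shut) to 1.0 (fully open); "grip_force": force on a finger pad.
Only numpy, scipy, OpenCV 4.12 (cv2) and the standard library are available. Lean on these libraries where they do the work, as an engineer would, in place of code of your own. Each camera call takes 0.05 s, during which the arm holds its last target. There are 200 camera calls.

TASK

Use the brass and the black adjusting screws of the laser mirror mount to steer the red laser spot on the white screen onto the green mark, so that the whole spot lies on the green disc, and let go of the screws.

Things in the scene. Friction and masses are not known exactly. Their poses are not given: they have to be found in the camera images.
- spot (a point): centre of the red laser spot, 9 mm across: light only, on a white square screen (130 mm, top 15 mm above the bench) at the right end of a fixed dark base plate. At the start it is near mid-screen, about 190 mm from the black screw's axis. A small swivelling head (black tube, tilting mirror) casts it; both screws move it, in proportion and independently
- green_mark: green disc, 32 mm across, 1.6 mm thick, fixed on the white screen towards one of its corners; origin at the centre of its underside. A yellow and a blue disc of the same size lie there too and do not count. Both screws must be turned, each by at most 1.5 rad from its start; stops lie beyond that
- brass_screw (a point): upright round knurled brass knob, 31 mm across, 34 tall, at the left end of the plate. Point on its axis 11 mm below its top, where it is gripped; the housing below is 28 mm lower. 1 rad anticlockwise (from above) swings the head, and so the spot, 0.2 rad clockwise about the black screw's axis (38 mm at mid-screen, towards the robot). Stays where left (friction 0.04 N m)
- black_screw (a point): black knob like the brass one, 90 mm to its right on the swivelling head's axis, between brass screw and screen. Point on its axis, 11 mm below its top, to grip. 1 rad anticlockwise (from above) moves the spot 35 mm straight away from this axis, to the robot's right; clockwise draws it nearer. Stays where left. On its right, from 50 mm on, the tube and mirror reach up to this height

How it is judged:
At the end, for the whole second after the job is handed in: the centre of the red spot is within 12 mm (seen from above) of the centre of the green mark, and stays there (horizontal distance between spot and green_mark below 0.012 m); the robot touches nothing.
It also fails if it takes over 32 s, if anything falls off the work surface, if the arm or the gripper's body presses on something with over 40 N, if the wrist force passes 120 N, or if a joint passes its speed limit or range.

## Working session

There is one attempt and no reset: what is moved stays moved. The work goes in short steps, Python scripts to look and compute and a tool call to move; the robot and the scene stay as the last step left them, time stands still between calls to the robot, and variables do not carry over. Pictures are saved under pics/ and viewed, at most 10 in all, crops included, and the job is handed in when it is done.

Besides the shell and the picture viewer there is one more tool, called after "Emit:" as name(argument=value, ...) on one line, values as JSON. move_arm: Moves the arm, as the interface text tells. Its arguments: {"type":"object","properties":{"increments":{"type":"string"},"grip_force":{"type":"number"}},"required":["increments"]}

```bash
mkdir -p pics; cat > h.py <<'E'
import numpy as np, cv2
from scipy.spatial.transform import Rotation as R
from bench import ctrl
def Rm(o):
    o=np.array(o,float); return o if o.shape==(3,3) else R.from_rotvec(o).as_matrix()
def unproj(p,u,v,d):
    c=np.stack([(u-p['cx'])/p['fx']*d,(v-p['cy'])/p['fy']*d,d*np.ones_like(u,float)],-1)
    return c@Rm(p['orientation']).T+np.array(p['position'])
def onplane(p,u,v,z):
    c=np.array([(u-p['cx'])/p['fx'],(v-p['cy'])/p['fy'],1.])@Rm(p['orientation']).T
    o=np.array(p['position']); return o+c*(z-o[2])/c[2]
def save(p,n): cv2.imwrite('pics/'+n,cv2.cvtColor(p['frame'],cv2.COLOR_RGB2BGR))
E
python3 - <<'E'
from h import *
for n in ['top','side']:
    p=ctrl.get_image(n); save(p,n+'0.png'); print(n,p['position'],p['orientation'],p['fx'])
    for t in ['spot','green_mark','brass_screw','black_screw']:
        for r in ctrl.find_in(t,p)[:2]: print(t,r['score'],np.round(r['centre'],4))
s=ctrl.get_state(); print(s['time'],s['position'],s['tool_rot'],s['grip_width'])
E
```

```text
top [0.34283086 0.1823516  0.99227152] [-2.14099125  2.16464765 -0.15715842] 406.9149667009152
green_mark 0.38 [0.4955 0.1675 0.0171]
brass_screw 0.96 [0.5021 0.1665 0.0182]
black_screw 0.7 [0.4944 0.1646 0.0152]
side [ 0.28639934 -0.47684945  0.55303418] [-2.13574571  0.29431547 -0.16435591] 430.3368977235893
green_mark 0.47 [0.4497 0.1136 0.0175]
brass_screw 0.83 [0.49   0.1253 0.0115]
black_screw 0.86 [0.4926 0.124  0.0178]
0.5 [0.19139376 0.62118643 0.22253997] [4.67700830e-01 3.10653269e+00 1.23647516e-05] 1.0008847889176895
```

View pics/top0.png

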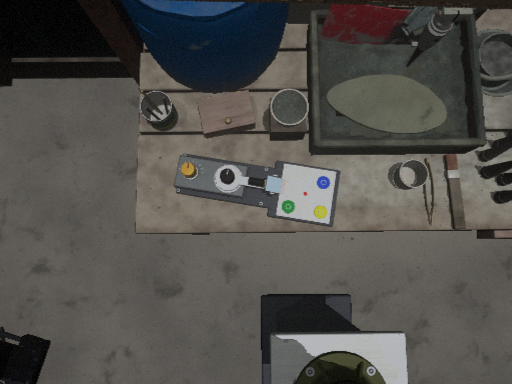

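View pics/side0.png

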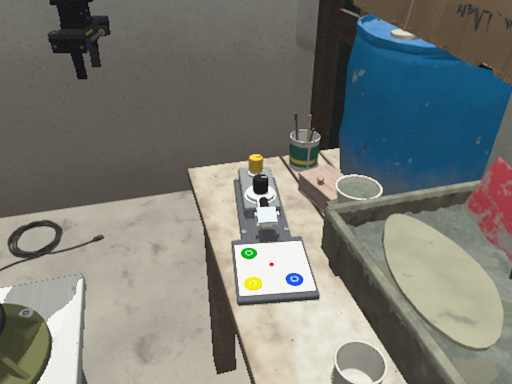

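The top view shows brass at (188,170), black at (228,176), the spot at (305,193), green at (289,207), yellow at (321,212) and blue at (323,183). The side view agrees. The networks report only the whole device, so I'll segment by colour instead.

```bash
cat >> h.py <<'E'
def cent(p,mask,box,all=False):
    m=np.zeros(mask.shape,bool); u0,v0,u1,v1=box; m[v0:v1,u0:u1]=mask[v0:v1,u0:u1]
    n,l,st,c=cv2.connectedComponentsWithStats(m.astype(np.uint8),connectivity=8)
    i=1+np.argmax(st[1:,4]); return (c[i],st[i,4],l==i)
def masks(p):
    f=p['frame'].astype(int); r,g,b=f[...,0],f[...,1],f[...,2]
    return dict(red=(r>140)&(g<110)&(b<110)&(r-g>60),green=(g-r>40)&(g-b>20),brass=(r-b>70)&(g-b>30),black=(r+g+b<110))
E
python3 - <<'E'
from h import *
B={'top':dict(red=(283,168,338,222),green=(275,195,303,220),brass=(178,158,200,182),black=(216,166,238,186)),
'side':dict(red=(240,240,310,295),green=(236,243,262,262),brass=(245,150,268,178),black=(248,170,272,196))}
for n in B:
    p=ctrl.get_image(n); M=masks(p)
    for k,bx in B[n].items():
        c,a,m=cent(p,M[k],bx); v,u=np.nonzero(m); P=unproj(p,u,v,p['depth'][v,u]); P=P[p['depth'][v,u]>0]
        print(n,k,c.round(1),a,'med',np.median(P,0).round(4),'min',P.min(0).round(3),'max',P.max(0).round(3), 'plane15',onplane(p,*c,.0155).round(4))
        if k in('brass','black'):
            T=P[P[:,2]>P[:,2].max()-.006]; print('  top',T.mean(0).round(4),(T.max(0)+T.min(0))[:2]/2,np.ptp(T,0).round(3),len(T))
E
```

```text
top red [304.9 193.1] 8 med [0.4809 0.0689 0.0199] min [0.478 0.066 0.016] max [0.483 0.071 0.021] plane15 [0.4811 0.0686 0.0155]
top green [287.8 206.1] 129 med [0.4499 0.1106 0.0168] min [0.435 0.096 0.012] max [0.465 0.125 0.022] plane15 [0.4499 0.1108 0.0155]
top brass [187.2 168.7] 126 med [0.5292 0.3423 0.087 ] min [0.517 0.327 0.042] max [0.553 0.358 0.092] plane15 [0.5443 0.3546 0.0155]
  top [0.5294 0.3411 0.088 ] [0.52980661 0.34130076] [0.026 0.029 0.006] 78
top black [228.6 180.4] 22 med [0.5007 0.2478 0.084 ] min [0.499 0.238 0.075] max [0.512 0.264 0.088] plane15 [0.5143 0.2536 0.0155]
  top [0.5029 0.2488 0.0868] [0.50512903 0.24984001] [0.013 0.023 0.004] 12
side red [271.2 264. ] 10 med [0.4814 0.0702 0.018 ] min [0.478 0.067 0.015] max [0.485 0.072 0.021] plane15 [0.4821 0.0719 0.0155]
side green [248.5 252.8] 138 med [0.45   0.1099 0.0176] min [0.435 0.097 0.015] max [0.464 0.125 0.02 ] plane15 [0.4506 0.1123 0.0155]
side brass [255.3 162.4] 226 med [0.5278 0.3324 0.0789] min [ 0.515  0.325 -0.613] max [0.937 1.573 0.09 ] plane15 [0.5595 0.44   0.0155]
  top [0.5291 0.3399 0.0876] [0.52936603 0.34172145] [0.029 0.03  0.006] 83
side black [260.3 186.5] 163 med [0.511  0.2418 0.0723] min [0.499 0.237 0.056] max [0.529 0.251 0.087] plane15 [0.539  0.3276 0.0155]
  top [0.5125 0.2428 0.0838] [0.51429352 0.24397353] [0.03  0.015 0.006] 35
```

```bash
python3 - <<'E'
from h import *
A=[]
for n in ['top','side']:
    p=ctrl.get_image(n); v,u=np.mgrid[:384,:512]; d=p['depth']; P=unproj(p,u,v,d)[d>0]
    k=P[(abs(P[:,0]-.513)<.025)&(abs(P[:,1]-.252)<.025)&(P[:,2]>.080)]
    print(n,'black top',len(k),(k.max(0)+k.min(0))/2,np.ptp(k,0).round(3),np.median(k,0).round(4))
    A.append(P)
P=np.vstack(A)
q=P[(P[:,0]>.3)&(P[:,0]<.75)&(P[:,1]>.0)&(P[:,1]<.6)&(P[:,2]<.5)&(P[:,2]>0.07)]
H={}
for a in q: k=(round(a[0]/.03),round(a[1]/.03)); H[k]=max(H.get(k,0),a[2])
for k in sorted(H): print(round(k[0]*.03,2),round(k[1]*.03,2),round(H[k],3),end=' | ')
E
```

```text
top black top 156 [0.51345374 0.25229475 0.08656545] [0.03  0.032 0.013] [0.5136 0.252  0.0876]
side black top 142 [0.51412915 0.2532089  0.08578532] [0.031 0.031 0.011] [0.5132 0.2491 0.0887]
0.48 0.12 0.071 | 0.48 0.15 0.08 | 0.48 0.18 0.079 | 0.51 0.12 0.073 | 0.51 0.15 0.08 | 0.51 0.18 0.076 | 0.51 0.21 0.076 | 0.51 0.24 0.093 | 0.51 0.27 0.092 | 0.51 0.33 0.091 | 0.51 0.36 0.09 | 0.54 0.24 0.09 | 0.54 0.27 0.091 | 0.54 0.33 0.091 | 0.54 0.36 0.092 | 0.57 0.0 0.14 | 0.57 0.03 0.139 | 0.57 0.06 0.141 | 0.6 0.0 0.104 | 0.6 0.03 0.133 | 0.6 0.06 0.141 | 0.63 0.0 0.093 | 0.63 0.03 0.135 | 0.63 0.06 0.141 | 0.63 0.09 0.131 | 0.63 0.12 0.13 | 0.63 0.15 0.13 | 0.63 0.39 0.085 | 0.63 0.42 0.087 | 0.66 0.0 0.123 | 0.66 0.03 0.135 | 0.66 0.06 0.141 | 0.66 0.09 0.128 | 0.66 0.12 0.12 | 0.66 0.15 0.131 | 0.66 0.39 0.088 | 0.66 0.42 0.147 | 0.66 0.45 0.089 | 0.69 0.0 0.124 | 0.69 0.03 0.134 | 0.69 0.06 0.142 | 0.69 0.09 0.13 | 0.69 0.12 0.13 | 0.69 0.15 0.132 | 0.69 0.39 0.117 | 0.69 0.42 0.123 | 0.69 0.45 0.133 | 0.72 0.0 0.122 | 0.72 0.03 0.136 | 0.72 0.06 0.141 | 0.72 0.24 0.357 | 0.72 0.27 0.361 | 0.72 0.3 0.362 | 0.72 0.33 0.318 | 0.72 0.36 0.114 | 0.72 0.39 0.088 | 0.72 0.42 0.087 | 0.72 0.45 0.087 | 0.75 0.0 0.458 | 0.75 0.03 0.455 | 0.75 0.06 0.452 | 0.75 0.09 0.447 | 0.75 0.12 0.443 | 0.75 0.15 0.438 | 0.75 0.18 0.433 | 0.75 0.21 0.429 | 0.75 0.24 0.424 | 0.75 0.27 0.419 | 0.75 0.3 0.414 | 0.75 0.33 0.41 | 0.75 0.36 0.405 | 0.75 0.39 0.398 |
```

Emit:
move_arm(increments="31 -25 0 0 0 -6.6 0;31 -25 0 0 0 -6.6 0;31 -25 0 0 0 -6.6 0;31 -25 0 0 0 -6.6 0;31 -25 0 0 0 -6.6 0;31 -25 0 0 0 -6.6 0;31 -25 0 0 0 -6.6 0;31 -25 0 0 0 -6.6 0", grip_force=20)

```text
time: 1.37
position: [0.4407, 0.4198, 0.223]
tool_rot: [-1.807, -2.57, -0.001]
ft_force: [1.0, 0.5, -0.7]
grip_width: 0.996
grip_force: 0.0
```

Emit:
move_arm(increments="22 -20 -20 0 0 -5 0;22 -20 -20 0 0 -5 0;22 -20 -20 0 0 -5 0;24 -20 -10 0 0 -5 0;0 0 0 0 0 0 0;0 0 0 0 0 0 0;0 0 0 0 0 0 0;0 0 0 0 0 0 0")

```text
time: 2.03
position: [0.5285, 0.3431, 0.1532]
tool_rot: [-2.216, -2.226, -0.002]
ft_force: [0.6, -0.1, 0.0]
grip_width: 1.0
grip_force: 0.0
```

```bash
python3 - <<'E'
from h import *
p=ctrl.get_image('wrist'); save(p,'w0.png'); s=ctrl.get_state(); print(s['time'],s['position'],s['tool_rot'],p['position'])
v,u=np.mgrid[:384,:512]; d=p['depth']; P=unproj(p,u,v,d)[d>0]
for c in [(.5295,.3413),(.5138,.2527)]:
    k=P[(abs(P[:,0]-c[0])<.025)&(abs(P[:,1]-c[1])<.025)&(P[:,2]>.082)&(P[:,2]<.1)]
    if len(k): print(len(k),(k.max(0)+k.min(0))/2,np.ptp(k,0).round(3),np.median(k,0).round(4))
E
```

```text
2.0833 [0.52842718 0.34321393 0.15332351] [-2.21571504e+00 -2.22607990e+00 -2.07986141e-03] [0.52697685 0.42554567 0.31652183]
1189 [0.52904836 0.34539885 0.08593927] [0.032 0.031 0.008] [0.529  0.346  0.0877]
434 [0.51346779 0.24933331 0.08686132] [0.031 0.017 0.008] [0.5131 0.251  0.0888]
```

Emit:
move_arm(increments="0.5 -1 -32 0 0 0 0;0 0 -32 0 0 0 0;0 0 -30 0 0 0 0;0 0 0 0 0 0 0;0 0 0 0 0 0 255;0 0 0 0 0 0 255;0 0 0 0 0 0 255;0 0 0 0 0 0 255")

```text
time: 2.75
position: [0.5312, 0.3414, 0.0611]
tool_rot: [2.219, 2.223, 0.007]
ft_force: [0.2, 0.1, 0.4]
grip_width: 0.782
grip_force: 0.0
```

Emit:
move_arm(increments="0 0 0 0 0 0 255;0 0 0 0 0 0 255;0 0 0 0 0 0 255;0 0 0 0 0 0 255;0 0 0 0 0 0 255;0 0 0 0 0 0 255;0 0 0 0 0 0 255;0 0 0 0 0 0 255")

```text
time: 3.42
position: [0.5303, 0.3402, 0.0586]
tool_rot: [2.22, 2.222, 0.001]
ft_force: [2.0, 0.4, -0.2]
grip_width: 0.352
grip_force: 20.0
```

Emit:
move_arm(increments="0 0 0 0 0 6 255;0 0 0 0 0 6 255;0 0 0 0 0 6 255;0 0 0 0 0 6 255;0 0 0 0 0 6 255;0 0 0 0 0 6 255;0 0 0 0 0 6 255;0 0 0 0 0 6 255")

```text
time: 4.08
position: [0.5326, 0.3412, 0.0587]
tool_rot: [1.116, 2.932, 0.007]
ft_force: [7.9, 4.3, -6.9]
grip_width: 0.352
grip_force: 20.0
```

```bash
cat > spot.py <<'E'
from h import *
G=np.array([.450,.1110]); K=np.array([.5138,.2527])
for n in ['top','side']:
    p=ctrl.get_image(n); M=masks(p)
    try:
        c,a,m=cent(p,M['red'],dict(top=(278,165,340,224),side=(232,238,318,300))[n])
        S=onplane(p,*c,.0155)[:2]; e=S-K; g=G-K
        print(n,c.round(1),a,S.round(4),'r',np.hypot(*e).round(4),'r_goal',np.hypot(*g).round(4),'dth_needed',(np.arctan2(g[1],g[0])-np.arctan2(e[1],e[0])).round(4),'dist',np.hypot(*(S-G)).round(4))
    except Exception as ex: print(n,ex)
    save(p,n+'_last.png')
s=ctrl.get_state(); print(s['time'],s['position'],s['tool_rot'],s['ft_force'])
E
python3 spot.py
```

```text
top [301.9 205.9] 8 [0.45   0.0767] r 0.1872 r_goal 0.1554 dth_needed -0.0754 dist 0.0343
side [253.5 263.8] 10 [0.4513 0.081 ] r 0.1827 r_goal 0.1554 dth_needed -0.0741 dist 0.03
4.1833 [0.5326504  0.34123338 0.05867827] [1.11883686 2.93103882 0.0073888 ] [ 7.94606468  3.7862644  -5.01455805]
```

Emit:
move_arm(increments="0 0 0 0 0 5.5 255;0 0 0 0 0 5.5 255;0 0 0 0 0 5.5 255;0 0 0 0 0 5 255;0 0 0 0 0 0 255;0 0 0 0 0 0 255;0 0 0 0 0 0 0;0 0 0 0 0 0 0")

```text
time: 4.85
position: [0.5301, 0.3405, 0.0586]
tool_rot: [0.557, 3.092, 0.001]
ft_force: [-0.1, -0.2, 0.3]
grip_width: 0.433
grip_force: 0.0
```

Emit:
move_arm(increments="0 0 0 0 0 0 0;0 0 0 0 0 0 0;0 0 0 0 0 0 0;0 0 0 0 0 0 0;0 0 25 0 0 0 0;0 0 30 0 0 0 0;0 0 15 0 0 0 0;0 0 0 0 0 0 0")

```text
time: 5.52
position: [0.5321, 0.3417, 0.1333]
tool_rot: [0.556, 3.087, 0.009]
ft_force: [0.6, -0.3, 0.8]
grip_width: 0.97
grip_force: 0.0
```

```bash
python3 spot.py
```

```text
top [299.5 211.2] 10 [0.4372 0.0828] r 0.1864 r_goal 0.1554 dth_needed 0.0005 dist 0.031
side [246.  263.3] 10 [0.4386 0.0859] r 0.1829 r_goal 0.1554 dth_needed 0.0007 dist 0.0275
5.6167 [0.5300734  0.34034505 0.1291594 ] [5.56646084e-01 3.09098985e+00 1.49932699e-03] [-0.28162388 -0.33544958 -0.77698526]
```

Emit:
move_arm(increments="-2 -11 0 0 0 -6.8 100;-2 -11 0 0 0 -6.8 100;-2 -11 0 0 0 -6.8 100;-2 -11 0 0 0 -6.8 100;-2 -11 0 0 0 -6.8 100;-2 -11 0 0 0 -6.8 100;-2 -11 0 0 0 -6.8 100;-2 -11 0 0 0 -6.8 100")

```text
time: 6.28
position: [0.5126, 0.2511, 0.1267]
tool_rot: [-1.915, -2.489, 0.005]
ft_force: [0.0, 0.2, -0.2]
grip_width: 0.617
grip_force: 0.0
```

```bash
python3 - <<'E'
from h import *
p=ctrl.get_image('wrist'); save(p,'w1.png')
v,u=np.mgrid[:384,:512]; d=p['depth']; P=unproj(p,u,v,d)[d>0]
c=(.5138,.2527)
k=P[(abs(P[:,0]-c[0])<.022)&(abs(P[:,1]-c[1])<.022)&(P[:,2]>.082)&(P[:,2]<.098)]
print(len(k),(k.max(0)+k.min(0))/2,np.ptp(k,0).round(3),np.median(k,0).round(4))
s=ctrl.get_state(); print(s['time'],s['position'],s['tool_rot'],s['grip_width'])
E
```

```text
1525 [0.51333799 0.25638234 0.08647744] [0.032 0.031 0.009] [0.5128 0.2575 0.0887]
6.3333 [0.51268446 0.24815348 0.12674601] [-1.925443   -2.48190714  0.00743932] 0.61470554401184
```

View pics/w1.png

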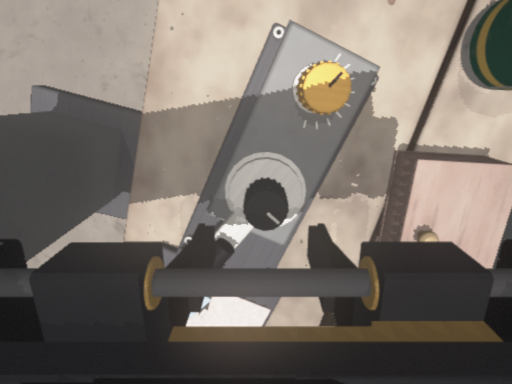

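The wrist view shows the black knob at (266,204), centred between the fingers (about 205 to 320). The mirror tube is to its lower left, out of the fingers' way. I'll go down and grip.

Emit:
move_arm(increments="0 1 0 0 0 0 100;0 0 0 0 0 0 100;0 0 -20 0 0 0 100;0 0 -25 0 0 0 100;0 0 -25 0 0 0 100;0 0 0 0 0 0 100;0 0 0 0 0 0 255;0 0 0 0 0 0 255")

```text
time: 7.0
position: [0.5142, 0.254, 0.0594]
tool_rot: [1.906, 2.497, 0.001]
ft_force: [-0.4, -1.0, -1.1]
grip_width: 0.524
grip_force: 0.0
```

Emit:
move_arm(increments="0 0 0 0 0 0 255;0 0 0 0 0 0 255;0 0 0 0 0 0 255;0 0 0 0 0 0 255;0 0 0 0 0 0 255;0 0 0 0 0 0 255;0 0 0 0 0 0 255;0 0 0 0 0 0 255")

```text
time: 7.67
position: [0.515, 0.2538, 0.0599]
tool_rot: [1.908, 2.495, 0.004]
ft_force: [1.8, 0.8, 6.0]
grip_width: 0.354
grip_force: 20.0
```

Emit:
move_arm(increments="0 0 0 0 0 -6.1 255;0 0 0 0 0 -6.1 255;0 0 0 0 0 -6.1 255;0 0 0 0 0 -6.1 255;0 0 0 0 0 -6.1 255;0 0 0 0 0 -6.1 255;0 0 0 0 0 -6.1 255;0 0 0 0 0 -6.1 255")

```text
time: 8.33
position: [0.5143, 0.254, 0.0599]
tool_rot: [-2.772, -1.477, -0.002]
ft_force: [-0.2, 0.1, 7.4]
grip_width: 0.35
grip_force: 20.0
```

```bash
python3 spot.py
```

```text
top [288.2 206.2] 8 [0.4495 0.1097] r 0.1568 r_goal 0.1554 dth_needed -0.0005 dist 0.0014
side [248.5 252.5] 8 [0.4508 0.1131] r 0.1531 r_goal 0.1554 dth_needed 0.0007 dist 0.0023
8.4333 [0.51428548 0.25398812 0.05988044] [-2.77025883e+00 -1.48029230e+00 -2.33741777e-03] [-0.41505533  1.13802021  7.07906716]
```

View pics/side_last.png

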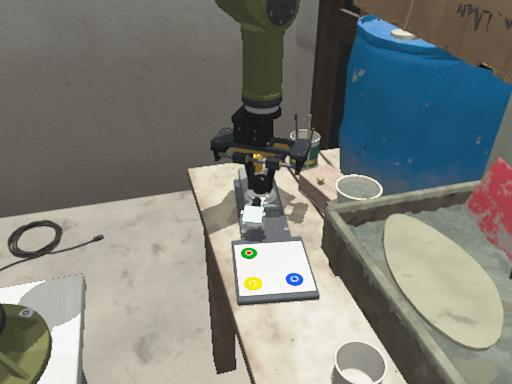

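The side view shows the spot at (248,252), inside the green disc. Next I'll let go, opening only part way, and lift.

Emit:
move_arm(increments="0 0 0 0 0 0 100;0 0 0 0 0 0 100;0 0 0 0 0 0 100;0 0 0 0 0 0 100;0 0 20 0 0 0 100;0 0 30 0 0 0 100;0 0 30 0 0 0 100;0 0 20 0 0 0 100")

```text
time: 9.1
position: [0.5144, 0.2533, 0.1609]
tool_rot: [2.769, 1.484, 0.003]
ft_force: [1.2, 1.1, 0.4]
grip_width: 0.605
grip_force: 0.0
```

Emit:
move_arm(increments="0 0 10 0 0 0 100;0 0 0 0 0 0 100;0 0 0 0 0 0 100;0 0 0 0 0 0 100;0 0 0 0 0 0 100;0 0 0 0 0 0 100;0 0 0 0 0 0 100;0 0 0 0 0 0 100")

```text
time: 9.77
position: [0.5136, 0.2531, 0.1679]
tool_rot: [2.769, 1.484, -0.002]
ft_force: [-0.7, 0.0, 0.4]
grip_width: 0.606
grip_force: 0.0
```

```bash
python3 spot.py
```

```text
top attempt to get argmax of an empty sequence
side [248.5 252.5] 8 [0.4508 0.1131] r 0.1531 r_goal 0.1554 dth_needed 0.0007 dist 0.0023
9.8667 [0.51382005 0.25316367 0.16832629] [ 2.76878139e+00  1.48399740e+00 -5.58528251e-04] [ 0.46340124 -0.07352768 -0.62211513]
```

```bash
python3 -c "
from bench import ctrl
print(ctrl.close_job())"
```

```text
the job is handed in; nothing more can be done
None
```

The job is handed in: the red spot measured about 2 mm from the green mark's centre (side camera only, as the arm blocked the top view), both screws are released, the gripper is lifted clear, and it took about 10 s; the verdict was not shown.

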